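Open the pressure cap of the glaze pot

ROBOT

A 6-joint arm with a two-finger parallel gripper is mounted at the origin on the work surface. World frame = base frame: x ahead of the robot, y to its left, z up, the work surface at z = 0. Lengths are in mm, angles in rad, forces in N, time in s.
With the tool pointing down it reaches from about 300 to 775 mm from the base axis. Payload 14.6 kg.
Tool frame: the origin (TCP) lies between the finger pads; the fingertips stand 8 mm ahead of it and the grasp point (between the pads) lies 11 mm behind it; y points along the fingers, x is the direction in which the jaws open and shut, and the axes are right-handed (so a half turn about y gives the same grasp; the last joint's range is limited). The gripper opens to 94 mm and grips with 3 to 60 N. Pads are 16 mm wide; open, the fingers measure 119 mm over their backs; the gripper's body (75 mm by 177 mm) begins 78 mm behind the grasp point.
Start: joints at [1.091, 0.3, 1.521, -0, 1.321, -0.067], TCP at [220.643, 503.792, 213.446] pointing down, gripper open.
Joint ranges: [-3.03, 3.03], [-0.79, 2.21], [0.23, 2.52], [-1.04, 4.18], [0, 3.07], [-2.55, 2.55]. Speed limits (rad/s): [2.22, 2.22, 2.57, 3.14, 3.14, 3.14].

INTERFACE

Orientations are given as [roll, pitch, yaw] about the fixed x, y, z axes, in that order (R = Rz(yaw) Ry(pitch) Rx(roll)).
In Python, from cell import read_state, imaging, order gives the robot as it stands. The module is installed in compiled form; this text tells all that it offers.
- The arm moves only by the shell command python3 -m handwheel 'ROWS' [FORCE]. ROWS is JSON, a list that holds one entry, the list of rows, each a list of 7 numbers: the shift along the tool's x, y, z in mm, then the turn, a rotation vector about the tool's x, y, z in degrees, then the opening, from -1 (shut) to 1 (fully open), so that 0 is half open. A call has 1 to 5 rows; each row is the pose to reach, as a shift and turn from the pose measured when the call began, along the tool's axes at that moment; what a row does not reach only later rows make up. A row lasts 1/12 s, in which the tool goes at most 41.7 mm and 7.16 degrees, less where a joint would pass 70% of its speed; a pose out of reach is approached as far as the arm can. A call with a gripper value outside its range is refused whole. The fingers move at their own pace and stop on an object; FORCE is the grip in N (left out, the last holds). Time passes only in rows, so rows that repeat a pose let the fingers close. It gives the time, the measured TCP pose, the force and the opening at its end, in the units of the state.
- read_state(): the state, without advancing time (a new reading comes with each control period).
- imaging.camera(name): name is "scene" or "top" or "wrist"; returns (picture, depth): 384x512x3 uint8, red, green, blue; 384x512 float32, mm along the optical axis (not along the pixel's ray), 0 where there is no reading.
- imaging.get_calibration(name): a dict with "mtx" (3x3 intrinsics, pixels), "world_from_camera" (4x4, takes a point from camera to world coordinates); the wrist camera has in their place "hand_eye" (4x4, takes a point from camera to tool coordinates, whose origin is the TCP and whose axes are the tool frame's). Camera axes: x right, y down, z forward; pixel columns grow to the right and rows downward; lengths in mm; the calibration is good to about 2 mm. A picture is of the moment at which its call begins: read the wrist's pose just before it. get_calibration takes no time and is no camera call.
- order.sign_off(): hands the job in, once; it reports no verdict.
The state is a dict: "clock": time; "joints": joint angles; "qd": joint speeds; "effort": joint torques, N m; "eef_pos": TCP position; "eef_rot": TCP orientation; "wrist_force": force on the tool from outside, world axes, zero at the start; "moment": the same for the moment, N m; "finger_gap": finger opening in mm.
Only numpy, scipy, OpenCV 4.12 (cv2) and the standard library are available. Lean on these libraries where they do the work, as an engineer would, in place of code of your own. Each camera call takes 0.05 s, during which the arm holds its last target.

TASK

Open the glaze pot's pressure cap and set it by. Turn the cap anticlockwise to its first stop, let it come up on its spring there and give the pot a good two seconds to vent; then press the cap down, turn it past the stop as far as it goes, lift it straight off and set it down gently and upright in the empty half of the steel parts tray. Find the stops by feel: do not twist so hard that the filler neck turns in the lid, do not crush the seal by pressing harder than the spring needs, and leave the spares and the other things on the bench where they are.

Things in the scene. Friction and masses are not known exactly. Their poses are not given: they have to be found in the camera images.
- pot: Pressure-feed glaze pot, fixed: steel tank 150 mm in diameter, aluminium lid 168 mm in diameter with its top 150 mm above the bench, three blue lid clamps up to 173 mm high at the rim, gauge and cock on the side out to 112 mm from the axis. Origin: centre of the underside; z up. Neck and cap stand on its axis; its yaw tells nothing of the cap's stops (the neck sits in the lid at any angle).
- cap: Quarter-turn pressure cap, loose, 0.13 to 0.2 kg: black ribbed shell 68 mm across, 19 mm high, red grip bar on top. Origin: on the axis at the shell's lower edge, z up, x along the bar. Locked, the origin is 163.5 mm above the bench. Opens anticlockwise seen from above. Turning takes 0.1 to 0.3 N m. Off the neck it stands on its disc with the origin 12 mm above the floor under it.
- cap_bar (a point): Centre of the cap's red grip bar: 32 mm above the cap's origin, same axes. The bar is 60 mm long (x), 14 mm thick (y), 26 mm high, flush from the shell's top (13 mm below this point) to 13 mm above it. To be pinched across its thickness.
- neck_mouth (a point): Centre of the mouth of the brass filler neck (44 mm outside, cam flange 56 mm), on the pot's axis 22 mm above the lid. Two ears in the cap's shell hold under the flange. After 10 to 44 degrees from the start (unknown) they meet the first stop, a firm lug; there the cap can neither turn on nor come off. Past it, 26 to 36 degrees on, are the cut-outs, with a firm end stop at 36. Clear of the neck 25 mm up.
- cap_seal (a point): Underside of the sprung sealing disc (34 mm) below the cap, on its axis: 7.5 mm under the cap's origin while locked, 12 mm when the cap is off. Spring 7.8 N locked, 1.1 N/mm. In the last 4 degrees before the first stop it lifts the cap 2.5 mm if let rise. To pass, first ease off the twist (the ears bind on the lugs), then press 5 mm below that raised height (10.5 N); hard at 7.5 mm (13.3 N).
- filler_neck (a joint): The filler neck, screwed into the lid: how far it has been turned in its thread, in rad, anticlockwise positive, 0 at the start. It holds up to 0.7 N m about its axis and slips round beyond that; it must not be turned.
- tray: Open steel parts tray, fixed, 125 mm (x) by 215 mm (y), walls 18 mm high and 4 mm thick, floor 4 mm thick, with a wall of the same height across its middle (at y = 0). Origin: centre of its underside. The half at -y is empty, the spares lie in the half at +y.
- tray_free (a point): Centre of the floor of the tray's empty half, on the floor (4 mm above the bench); the half measures 117 mm by 101 mm inside.
- gasket: Spare black rubber gasket ring, 42 mm across, 4 mm thick, lying in the tray. Leave alone.
- nozzle: Spare brass spray nozzle, 22 mm across and 22 mm high, standing in the tray. Leave alone.
- spray_gun: Aluminium spray gun with a black handle, lying on the bench, about 200 mm long, 28 mm high. Leave alone.
- glaze_jar: Jar of glaze with a blue lid, 84 mm across, 105 mm high. Leave alone.
- jug: Terracotta-coloured jug, 104 mm across, 140 mm high. Leave alone.
- glaze_brush: Glaze brush lying on the bench. Leave alone.
- wood_rib: Wooden potter's rib, 100 by 52 by 7 mm, lying on the bench. Leave alone.
Not all that is in view belongs to the job. There is more than one size of the cap; the one meant has the size given above. Leave any brown look-alike of the pot alone.

How it is judged (in metres and radians):
On the way, in this order (a step that is already met when the one before it is completed fails the run):
1. the cap has been turned to its first stop and stands raised on its spring, still, for at least 1.5 s while the pot vents (z of cap in the frame of pot between 0.165 and 0.1675 m and linear speed of cap below 0.01 m/s), for 1.5 s.
2. the cap is pressed down against its spring far enough to pass the first stop (z of cap in the frame of pot below 0.1617 m), for 0.2 s.
3. the cap has been lifted off, clear of the neck (z of cap in the frame of pot above 0.1885 m and angle between cap's own z axis and vertical below 0.35 rad), for 0.1 s.
At the end, for the whole second after the job is handed in: The cap stands upright (within 6 degrees) and at rest on its disc on the floor of the tray's empty half, its axis within 25 mm of the centre of that half, released; the filler neck has not been turned by more than 0.025 rad (horizontal distance between cap and tray_free below 0.025 m and z of cap in the frame of tray_free below 0.015 m and angle between cap's own z axis and vertical below 0.1 rad and linear speed of cap below 0.02 m/s and value of joint filler_neck between -0.025 and 0.025 rad); the robot touches nothing.
It fails at once if the filler neck is twisted in the lid by more than 0.025 rad (value of joint filler_neck above 0.025 rad or value of joint filler_neck below -0.025 rad).
It fails at once if the seal is crushed: the cap's disc bears on the pot's seat with more than 20 N (contact force between cap and pot above 20 N).
It fails at once if the cap is banged down in the tray (more than 25 N) (contact force between cap and tray above 25 N).
It fails at once if the cap is dropped into the tray (falls on it at more than 0.45 m/s) (horizontal distance between cap and tray below 0.13 m and z of cap in the frame of tray below 0.045 m and linear speed of cap above 0.45 m/s).
It fails at once if one of the spares or other things on the bench is moved by more than 25 mm (distance of any of gasket, nozzle, spray_gun, glaze_jar, jug, glaze_brush, wood_rib from where it was at the start of the episode above 0.025 m).
It also fails if it takes over 72 s, if anything falls off the work surface, if the arm or the gripper's body presses on something with over 40 N, if the wrist force passes 120 N, or if a joint passes its speed limit or range.

## Working session

There is one attempt and no reset: what is moved stays moved. The work goes in short steps, Python scripts to look and compute and a shell command to move; the robot and the scene stay as the last step left them, time stands still between calls to the robot, and variables do not carry over. Pictures are saved under pics/ and viewed, and the job is handed in when it is done.

```bash
ls; mkdir -p pics; python3 - <<'E'
from cell import read_state, imaging, order
import cv2
print(read_state())
for n in ["scene","top","wrist"]:
    p,d=imaging.camera(n); cv2.imwrite(f"pics/a_{n}.png",p[:,:,::-1]); 
    import numpy as np; np.save(f"pics/a_{n}.npy",d)
    print(n,imaging.get_calibration(n))
E
```

```text
pics
{'clock': 0.0, 'joints': array([ 1.09137964e+00,  3.00465913e-01,  1.52157347e+00, -4.55452936e-05,
        1.32067065e+00, -6.66012954e-02]), 'qd': array([ 0.00035933,  0.00038481,  0.00103301,  0.00153751, -0.00090855,
       -0.00029428]), 'effort': array([-7.90186514e-04, -5.31798220e+01, -3.52732229e+01,  7.08582834e-02,
        2.43041193e-02, -1.08804354e-04]), 'eef_pos': array([220.55565373, 503.57429071, 212.89238071]), 'eef_rot': array([-1.57076598e+00,  1.11784135e-03,  1.15799226e+00]), 'wrist_force': array([-0.19844767, -0.26102033, -0.11204449]), 'moment': array([ 0.01092506, -0.01211068,  0.05864559]), 'finger_gap': 94.18529661409366}
scene {'mtx': array([[489.28055512,   0.        , 245.59068787],
       [  0.        , 489.28055512, 189.08433473],
       [  0.        ,   0.        ,   1.        ]]), 'world_from_camera': array([[ 7.69986427e-01,  4.61751095e-01, -4.40348530e-01,
         1.21085872e+03],
       [ 6.38047704e-01, -5.52881976e-01,  5.35925972e-01,
        -8.35771467e+02],
       [ 4.00363940e-03, -6.93619094e-01, -7.20330843e-01,
         1.2372315
[... 447 characters left out ...]
+01],
       [-7.19374039e-03, -5.62079091e-02, -9.98393170e-01,
         1.27784128e+03],
       [ 0.00000000e+00,  0.00000000e+00,  0.00000000e+00,
         1.00000000e+00]])}
wrist {'mtx': array([[327.09724926,   0.        , 255.14897481],
       [  0.        , 327.09724926, 186.63528789],
       [  0.        ,   0.        ,   1.        ]]), 'hand_eye': array([[ 9.99999688e-01, -3.18190306e-04, -7.22527156e-04,
        -8.23233483e-01],
       [ 6.26795795e-04, -2.36464341e-01,  9.71639965e-01,
        -1.72124806e+02],
       [-4.80018326e-04, -9.71640116e-01, -2.36464068e-01,
         6.71323904e+01],
       [ 0.00000000e+00,  0.00000000e+00,  0.00000000e+00,
         1.00000000e+00]])}
```

View pictures.

View pics/a_scene.png

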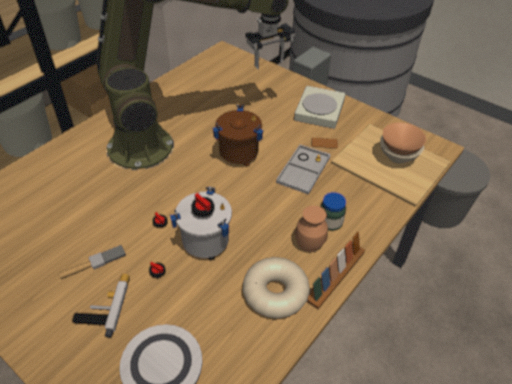

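View pics/a_top.png

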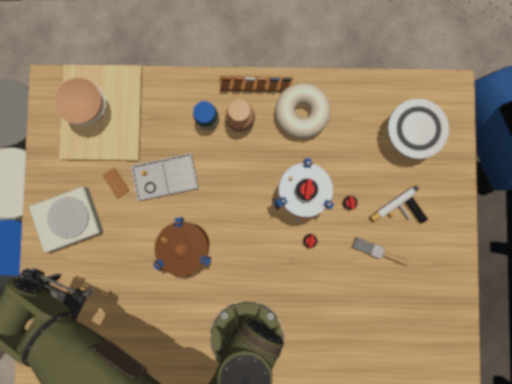

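View pics/a_wrist.png

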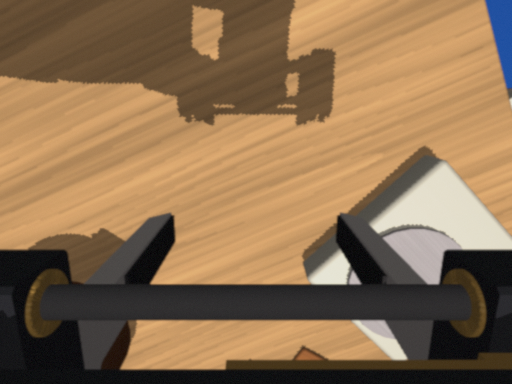

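The silver pot with its capped neck is at top (306,188), scene (203,220). Two smaller red-barred caps lie loose at top (350,202) and (310,241). The brown look-alike is at (182,249). The tray is at (165,177), with its spares in the left half of the picture. I'll enlarge these areas and measure.

```bash
cat > h.py <<'E'
import numpy as np, cv2
from cell import read_state, imaging, order
from scipy.spatial.transform import Rotation as R
def pose():
    s=read_state(); T=np.eye(4); T[:3,:3]=R.from_euler('xyz',s['eef_rot']).as_matrix(); T[:3,3]=s['eef_pos']; return T,s
def wfc(n,T=None):
    c=imaging.get_calibration(n)
    return c['mtx'], (T@c['hand_eye'] if n=='wrist' else c['world_from_camera'])
def cloud(n,d,T=None):
    K,W=wfc(n,T); v,u=np.indices(d.shape); 
    P=np.stack([(u-K[0,2])/K[0,0]*d,(v-K[1,2])/K[1,1]*d,d],-1)
    P=P@W[:3,:3].T+W[:3,3]; P[d<=0]=np.nan; return P
def ray(n,u,v,T=None):
    K,W=wfc(n,T); return W[:3,3], W[:3,:3]@np.array([(u-K[0,2])/K[0,0],(v-K[1,2])/K[1,1],1])
def atz(n,u,v,z,T=None):
    o,r=ray(n,u,v,T); return o+r*(z-o[2])/r[2]
def tri(a,b):
    A=[];y=[]
    for o,r in (a,b):
        r=r/np.linalg.norm(r);M=np.eye(3)-np.outer(r,r);A.append(M);y.append(M@o)
    x,res,*_=np.linalg.lstsq(np.vstack(A),np.hstack(y),rcond=None); return x,np.sqrt(res/2)
def red(p):
    h=cv2.cvtColor(p,cv2.COLOR_RGB2HSV); return (((h[...,0]<8)|(h[...,0]>172))&(h[...,1]>170)&(h[...,2]>90)).astype(np.uint8)
E
python3 - <<'E'
from h import *
T=cv2.imread('pics/a_top.png');S=cv2.imread('pics/a_scene.png')
a=cv2.resize(T[150:250,270:370],(400,400),interpolation=2);b=cv2.resize(T[145:210,120:210],(396,286),interpolation=2)
c=cv2.resize(S[180:280,140:240],(400,400),interpolation=2)
o=np.zeros((690,800,3),np.uint8)
o=np.zeros((600,800,3),np.uint8);o[:300,:300]=cv2.resize(a,(300,300));o[300:586,:396]=b;o[:400,400:]=c
cv2.imwrite('pics/b.png',o)
pts={}
for n,im in(('top',T),('scene',S)):
    m=red(im[:,:,::-1]);k,l,st,ce=cv2.connectedComponentsWithStats(m)
    P=cloud(n,np.load(f'pics/a_{n}.npy'))
    for i in range(1,k):
        if st[i,4]>15: 
            q=P[l==i]; print(n,st[i],ce[i].round(1),np.nanmedian(q,0).round(1),'zmax',np.nanmax(q[:,2]).round(1))
E
```

```text
top [301 181  13  18 162] [307.2 189.2] [ 506.5 -173.9  204.7] zmax 214.0
top [347 197   8  12  76] [350.7 202.3] [ 472.6 -348.7   32.7] zmax 44.0
top [306 235   9  13  80] [310.2 240.9] [ 338.1 -210.5   34.3] zmax 42.2
scene [195 194  16  17 169] [201.9 203.1] [ 513.2 -185.7  198.2] zmax 212.8
scene [155 212  10  12  77] [158.7 218.3] [ 341.2 -220.    31.5] zmax 41.8
scene [150 262  13  12 100] [156.  267.7] [ 474.5 -357.1   31. ] zmax 41.4
```

View pics/b.png

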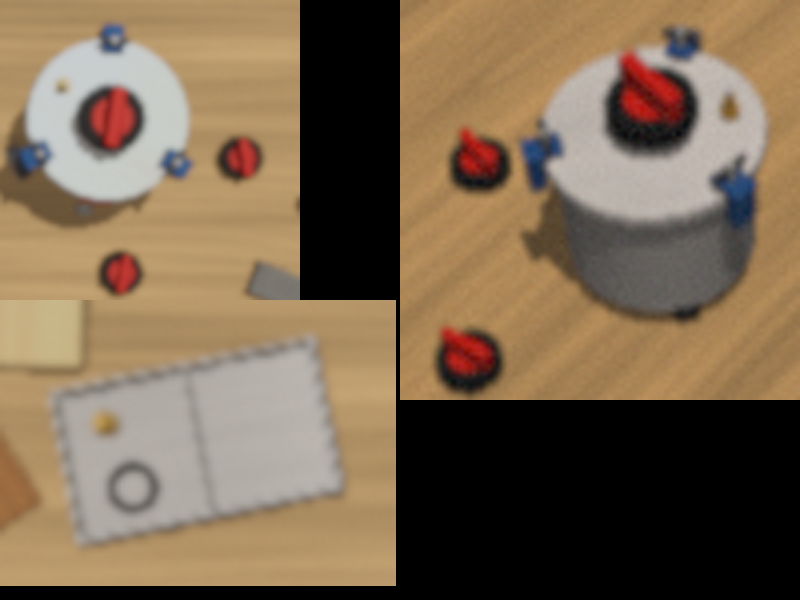

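```bash
python3 - <<'E'
from h import *
for n,box in(('top',(125,150,205,205)),('scene',(270,140,335,195))):
    im=cv2.imread(f'pics/a_{n}.png');x0,y0,x1,y1=box
    h=cv2.cvtColor(im,cv2.COLOR_BGR2HSV);m=(h[...,1]<60).astype(np.uint8);mm=np.zeros_like(m);mm[y0:y1,x0:x1]=m[y0:y1,x0:x1]
    k,l,st,ce=cv2.connectedComponentsWithStats(mm);i=1+np.argmax(st[1:,4]);print(n,st[i])
    c=cv2.convexHull(max(cv2.findContours((l==i).astype(np.uint8),0,1)[0],key=cv2.contourArea)).reshape(-1,2)
    W=np.array([atz(n,u,v,18) for u,v in c]).astype(np.float32)
    r=cv2.minAreaRect(W[:,:2]);print(r,cv2.boxPoints(r).round(1).tolist())
    P=cloud(n,np.load(f'pics/a_{n}.npy'));q=P[(l==i)];print('z pct',np.nanpercentile(q[:,2],[5,25,50,75,95]).round(1))
# nozzle
for n,(u,v) in dict(top=(144,173),scene=(318,157)).items(): print(atz(n,u,v,20))
# cap by cloud: red points above z 205
for n in('top','scene'):
    P=cloud(n,np.load(f'pics/a_{n}.npy'));m=red(cv2.imread(f'pics/a_{n}.png')[:,:,::-1])
    q=P[(m>0)&(P[...,2]>203)];r=cv2.minAreaRect(q[:,:2].astype(np.float32));print(n,len(q),q.mean(0),r)
# lid circle
P=cloud('top',np.load('pics/a_top.npy'));q=P[(abs(P[...,2]-150)<6)&(abs(P[...,0]-508)<110)&(abs(P[...,1]+180)<110)]
print(len(q),cv2.minEnclosingCircle(q[:,:2].astype(np.float32)),q[:,2].mean())
E
```

```text
top [ 131  153   67   48 2212]Traceback (most recent call last):
  File "<stdin>", line 8, in <module>
cv2.error: OpenCV(4.12.0) /io/opencv/modules/imgproc/src/convhull.cpp:143: error: (-215:Assertion failed) total >= 0 && (depth == CV_32F || depth == CV_32S) in function 'convexHull'
```

```bash
python3 - <<'E'
from h import *
for n,box in(('top',(125,150,205,205)),('scene',(270,140,335,195))):
    im=cv2.imread(f'pics/a_{n}.png');x0,y0,x1,y1=box
    h=cv2.cvtColor(im,cv2.COLOR_BGR2HSV);m=(h[...,1]<60).astype(np.uint8);mm=np.zeros_like(m);mm[y0:y1,x0:x1]=m[y0:y1,x0:x1]
    k,l,st,ce=cv2.connectedComponentsWithStats(mm);i=1+np.argmax(st[1:,4]);print(n,st[i])
    v,u=np.nonzero(l==i);c=cv2.convexHull(np.stack([u,v],1).astype(np.int32)).reshape(-1,2)
    W=np.array([atz(n,u,v,18) for u,v in c]).astype(np.float32)
    r=cv2.minAreaRect(W[:,:2]);print(r,cv2.boxPoints(r).round(1).tolist())
    P=cloud(n,np.load(f'pics/a_{n}.npy'));q=P[(l==i)];print('z pct',np.nanpercentile(q[:,2],[5,25,50,75,95]).round(1))
for n,(u,v) in dict(top=(144,173),scene=(318,157)).items(): print(atz(n,u,v,20))
for n in('top','scene'):
    P=cloud(n,np.load(f'pics/a_{n}.npy'));m=red(cv2.imread(f'pics/a_{n}.png')[:,:,::-1])
    q=P[(m>0)&(P[...,2]>203)];r=cv2.minAreaRect(q[:,:2].astype(np.float32));print(n,len(q),q.mean(0),r)
P=cloud('top',np.load('pics/a_top.npy'));q=P[(abs(P[...,2]-150)<6)&(abs(P[...,0]-508)<110)&(abs(P[...,1]+180)<110)]
print(len(q),cv2.minEnclosingCircle(q[:,:2].astype(np.float32)),q[:,2].mean())
E
```

```text
top [ 131  153   67   48 2212]Traceback (most recent call last):
  File "<stdin>", line 8, in <module>
cv2.error: OpenCV(4.12.0) /io/opencv/modules/imgproc/src/convhull.cpp:143: error: (-215:Assertion failed) total >= 0 && (depth == CV_32F || depth == CV_32S) in function 'convexHull'
```

```bash
cat >> h.py <<'E'
def mar(q): return cv2.minAreaRect(np.ascontiguousarray(np.asarray(q)[:,:2],dtype=np.float32))
E
python3 - <<'E'
from h import *
for n,box in(('top',(125,150,205,205)),('scene',(270,140,335,195))):
    im=cv2.imread(f'pics/a_{n}.png');x0,y0,x1,y1=box
    h=cv2.cvtColor(im,cv2.COLOR_BGR2HSV);m=(h[...,1]<60).astype(np.uint8);mm=np.zeros_like(m);mm[y0:y1,x0:x1]=m[y0:y1,x0:x1]
    k,l,st,ce=cv2.connectedComponentsWithStats(mm);i=1+np.argmax(st[1:,4]);print(n,st[i])
    v,u=np.nonzero(l==i);W=np.array([atz(n,a,b,18) for a,b in zip(u,v)])
    r=mar(W);print(r,cv2.boxPoints(r).round(1).tolist())
    P=cloud(n,np.load(f'pics/a_{n}.npy'));q=P[(l==i)];print('z pct',np.nanpercentile(q[:,2],[5,25,50,75,95]).round(1))
for n,(u,v) in dict(top=(144,173),scene=(318,157)).items(): print(atz(n,u,v,20))
for n in('top','scene'):
    P=cloud(n,np.load(f'pics/a_{n}.npy'));m=red(cv2.imread(f'pics/a_{n}.png')[:,:,::-1])
    q=P[(m>0)&(P[...,2]>203)];print(n,len(q),q.mean(0),mar(q))
P=cloud('top',np.load('pics/a_top.npy'));q=P[(abs(P[...,2]-150)<6)&(abs(P[...,0]-508)<110)&(abs(P[...,1]+180)<110)]
print(len(q),cv2.minEnclosingCircle(np.ascontiguousarray(q[:,:2],dtype=np.float32)),q[:,2].mean())
E
```

```text
top [ 131  153   67   48 2212]
((552.2320556640625, 296.484619140625), (126.95013427734375, 216.71420288085938), 12.604998588562012) [[466.6000061035156, 388.3999938964844], [513.9000244140625, 176.89999389648438], [637.7999877929688, 204.60000610351562], [590.5, 416.1000061035156]]
z pct [ 0.4  3.3  5.3  7.8 18.2]
scene [ 277  145   53   49 1464]Traceback (most recent call last):
  File "<stdin>", line 6, in <module>
  File "h.py", line 16, in atz
    o,r=ray(n,u,v,T); return o+r*(z-o[2])/r[2]
        ~~~^^^^^^^^^
  File "h.py", line 14, in ray
    K,W=wfc(n,T); return W[:3,3], W[:3,:3]@np.array([(u-K[0,2])/K[0,0],(v-K[1,2])/K[1,1],1])
        ~~~^^^^^
  File "h.py", line 7, in wfc
    c=imaging.get_calibration(n)
ValueError: time passes only in moves, steps and waits
```

```bash
sed -i 's/^def wfc/import functools\n@functools.lru_cache\ndef cal(n): return imaging.get_calibration(n)\ndef wfc/; s/c=imaging.get_calibration(n)/c=cal(n)/' h.py
python3 - <<'E'
from h import *
for n,box in(('scene',(270,140,335,195)),):
    im=cv2.imread(f'pics/a_{n}.png');x0,y0,x1,y1=box
    h=cv2.cvtColor(im,cv2.COLOR_BGR2HSV);m=(h[...,1]<60).astype(np.uint8);mm=np.zeros_like(m);mm[y0:y1,x0:x1]=m[y0:y1,x0:x1]
    k,l,st,ce=cv2.connectedComponentsWithStats(mm);i=1+np.argmax(st[1:,4]);print(n,st[i])
    v,u=np.nonzero(l==i);W=np.array([atz(n,a,b,18) for a,b in zip(u,v)])
    r=mar(W);print(r)
    P=cloud(n,np.load(f'pics/a_{n}.npy'));q=P[(l==i)];print('z pct',np.nanpercentile(q[:,2],[5,25,50,75,95]).round(1))
for n,(u,v) in dict(top=(144,173),scene=(318,157)).items(): print(atz(n,u,v,20))
for n in('top','scene'):
    P=cloud(n,np.load(f'pics/a_{n}.npy'));m=red(cv2.imread(f'pics/a_{n}.png')[:,:,::-1])
    q=P[(m>0)&(P[...,2]>203)];print(n,len(q),q.mean(0),mar(q))
P=cloud('top',np.load('pics/a_top.npy'));q=P[(abs(P[...,2]-150)<6)&(abs(P[...,0]-508)<110)&(abs(P[...,1]+180)<110)]
print(len(q),cv2.minEnclosingCircle(np.ascontiguousarray(q[:,:2],dtype=np.float32)),q[:,2].mean())
T,s=pose()
tgt=np.array([505,-178,290])
print(T[:3,:3].T@(np.array([508,-178,300])-T[:3,3]),T[:3,:3])
E
```

```text
scene [ 277  145   53   49 1464]
((556.6861572265625, 288.5996398925781), (127.17414093017578, 226.11790466308594), 12.75326156616211)
z pct [-1.9  1.5  4.2  8.3 16.7]
[563.55608951 366.46639948  20.        ]
[566.95122497 367.65294759  20.        ]
top 85 [ 505.62933333 -175.80231377  208.78257735] ((505.420166015625, -175.6022491455078), (14.487785339355469, 51.706783294677734), 82.58636474609375)
scene 64 [ 514.82390857 -182.38233296  207.50567101] ((511.8382873535156, -180.7393341064453), (15.277742385864258, 58.19851303100586), 83.83707427978516)
1719 ((506.7147521972656, -175.94041442871094), 96.64176177978516) 150.45824563567152
[-509.15863754  -86.57650335 -536.74461733] [[ 4.01163003e-01 -3.88657432e-04 -9.16006601e-01]
 [ 9.16006342e-01 -6.94116618e-04  4.01163184e-01]
 [-7.91730458e-04 -9.99999684e-01  7.75587654e-05]]
```

```bash
python3 -m handwheel '[[[0,-40,0,0,0,0,0.3],[-60,-80,-40,0,15,0,0.0],[-100,-95,-80,0,22,0,-0.2],[-130,-95,-110,0,29,0,-0.3],[-160,-95,-140,0,36,0,-0.3]]]' 40
python3 - <<'E'
from h import *
T,s=pose();print(s['joints'],s['eef_pos'],T[:3,:3].T@(np.array([507,-178,305])-T[:3,3]))
E
```

```text
clock: 0.57
eef_pos: [265.6, 351.7, 302.5]
eef_rot: [-1.571, -0.001, 0.653]
wrist_force: [0.3, -0.4, 0.1]
finger_gap: 64.1
[ 8.40855797e-01 -7.22958074e-03  1.66639575e+00 -1.93093425e-04
  1.48188413e+00  1.87942126e-01] [265.64574329 351.68495193 302.51949985] [-130.08185315   -2.50477044 -567.35933589]
```

```bash
python3 -m handwheel '[[[-9,0,-40,0,7,0,-0.3],[-18,0,-80,0,14,0,-0.3],[-27,0,-120,0,21,0,-0.3],[-37,0,-160,0,28,0,-0.3],[-46,0,-200,0,35,0,-0.3]]]'
python3 - <<'E'
from h import *
T,s=pose();print(s['joints'],np.degrees(s['eef_rot'][2])+97,T[:3,:3].T@(np.array([507,-178,305])-T[:3,3]))
E
```

```text
clock: 0.98
eef_pos: [350.7, 162.9, 302.6]
eef_rot: [-1.57, -0.001, 0.036]
wrist_force: [0.2, 0.8, -0.7]
finger_gap: 33.8
[ 3.40113171e-01 -1.37586031e-01  1.78748861e+00  2.26801701e-05
  1.49070870e+00  3.03759724e-01] 99.08278733898838 [ 143.8247152    -2.35424838 -346.37981489]
```

```bash
python3 -m handwheel '[[[15,0,-36,0,7,0,-0.3],[30,0,-72,0,14,0,-0.3],[45,0,-108,0,21,0,-0.3],[60,0,-144,0,28,0,-0.3],[74,0,-179,0,35,0,-0.3]]]'
python3 - <<'E'
from h import *
T,s=pose();print(s['joints'],np.degrees(s['eef_rot'][2])+97,T[:3,:3].T@(np.array([507,-178,305])-T[:3,3]))
E
```

```text
clock: 1.4
eef_pos: [431.5, -15.4, 302.7]
eef_rot: [-1.57, -0.001, -0.581]
wrist_force: [1.5, 0.4, -0.3]
finger_gap: 33.0
[-1.20863781e-01 -2.90386228e-02  1.68747941e+00  5.18208236e-04
  1.48202788e+00  4.60041650e-01] 63.713933545407855 [152.37718404  -2.29965789 -94.47120662]
```

```bash
python3 -m handwheel '[[[32,0,-20,0,7,0,-0.3],[64,-1,-40,0,14,0,-0.3],[96,-2,-60,0,21,0,-0.3],[126,-2,-78,0,28,0,-0.3],[152,-2,-94,0,35,0,-0.3]]]'
python3 -m handwheel '[[[0,0,0,0,7,0,-0.3],[0,0,0,0,14,0,-0.3],[0,0,0,0,21,0,-0.3],[0,0,0,0,28,0,-0.3],[0,0,0,0,28,0,-0.3]]]'
cat > look.py <<'E'
from h import *
import sys
T,s=pose();p,d=imaging.camera('wrist');n=sys.argv[1];cv2.imwrite(f'pics/{n}.png',p[:,:,::-1]);np.savez(f'pics/{n}.npz',d=d,T=T)
print(s['eef_pos'],np.degrees(s['eef_rot']),s['joints'][[0,5]],s['finger_gap'],s['wrist_force'],s['moment'])
P=cloud('wrist',d,T);m=red(p)
k,l,st,ce=cv2.connectedComponentsWithStats(m)
for i in range(1,k):
    if st[i,4]>100: 
        q=P[(l==i)];z=np.nanpercentile(q[:,2],95);q=q[q[:,2]>z-4];r=mar(q);print(st[i],ce[i].round(1),'ztop',z.round(1),'mean',np.nanmean(q,0).round(1),r)
E
python3 look.py w1
```

```text
clock: 1.82
eef_pos: [507.3, -179.7, 304.2]
eef_rot: [-1.57, 0.0, -1.199]
wrist_force: [-0.4, 0.1, -0.2]
finger_gap: 32.9
clock: 2.23
eef_pos: [507.3, -179.7, 304.0]
eef_rot: [-1.571, 0.001, -1.694]
wrist_force: [-0.0, -0.0, -0.1]
finger_gap: 33.1
[ 507.3044462  -179.7259973   303.97422708] [-8.99966037e+01  4.28260261e-02 -9.70370034e+01] [-0.40889535  1.28467446] 33.13964615547909 [-0.02404575 -0.04761413 -0.0512365 ] [-0.02943061  0.20070825  0.032708  ]
[ 231  151   46   71 1988] [253.5 184.3] ztop 210.3 mean [ 511.2 -180.2  209.1] ((509.7455139160156, -180.2205810546875), (13.574285507202148, 58.3412971496582), 82.60408020019531)
[378 152  14  32 305] [384.8 166.8] ztop 40.2 mean [ 473.9 -353.7   39. ] ((473.5523986816406, -354.0950012207031), (42.25836181640625, 10.686724662780762), 8.58572006225586)
[369 159  10  18 121] [373.6 167.8] ztop 22.5 mean [ 472.  -345.1   21. ] ((471.78717041015625, -344.2017517089844), (25.647151947021484, 11.531028747558594), 6.792069911956787)
```

View pics/w1.png

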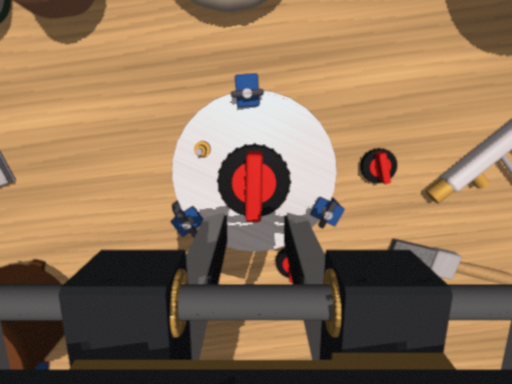

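The cap on the pot, bar at wrist (254,184), measures 58 × 13.6 mm with its top at 210 mm, as the text says. The loose ones, at (385,167) for example, have bars only 42 mm long with tops at 40 mm, so they are the wrong size. I'll go lower for a second look.

```bash
python3 -m handwheel '[[[0,30,2,0,0,0,-0.3],[0,60,2,0,0,0,-0.3],[0,78,2,0,0,0,-0.3],[0,78,2,0,0,0,-0.3]]]'
python3 look.py w2
```

```text
clock: 2.62
eef_pos: [508.0, -179.2, 222.3]
eef_rot: [-1.577, 0.003, -1.681]
wrist_force: [0.1, -0.5, -0.6]
finger_gap: 32.7
[ 507.98283712 -179.20033062  222.25670135] [-90.33007896   0.14511023 -96.30724075] [-0.40749557  1.27320074] 32.65112339872293 [ 0.11947114 -0.4684414  -0.64516342] [0.04782107 0.12486401 0.00512911]
[404 163  17  40 423] [413.2 181.7] ztop 40.4 mean [ 473.7 -353.5   39. ] ((473.0558776855469, -353.9447937011719), (43.171592712402344, 9.953369140625), 7.57982873916626)
[ 224  168   61   99 3585] [253.9 213.7] ztop 210.2 mean [ 511.8 -180.1  209.2] ((510.4468994140625, -175.27890014648438), (23.28412437438965, 58.829715728759766), 81.75568389892578)
[394 172  11  21 176] [399.1 182.4] ztop 22.4 mean [ 471.5 -345.5   21. ] ((470.9930114746094, -344.73577880859375), (25.42696762084961, 10.941885948181152), 7.135526657104492)
```

View pics/w2.png

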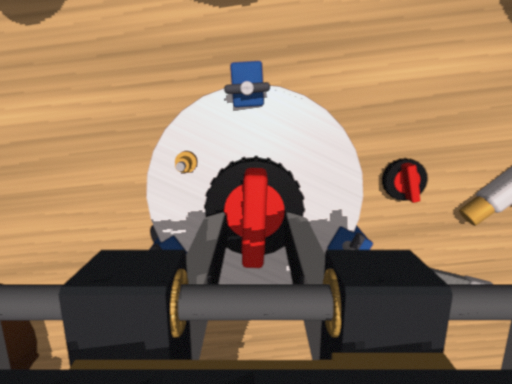

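```bash
cat > circ.py <<'E'
from h import *
import sys
from scipy.optimize import least_squares
for n in sys.argv[1:]:
    f=np.load(f'pics/{n}.npz');T=f['T'];p=cv2.imread(f'pics/{n}.png')
    h=cv2.cvtColor(p,cv2.COLOR_BGR2HSV)
    # lid: ransac circle on z=150 plane from white mask boundary
    for name,m,z,r0 in(('lid',(h[...,1]<40)&(h[...,2]>150),150,84),):
        m=cv2.morphologyEx(m.astype(np.uint8),cv2.MORPH_CLOSE,np.ones((5,5)))
        k,l,st,ce=cv2.connectedComponentsWithStats(m);i=1+np.argmax(st[1:,4])
        c=np.vstack([q.reshape(-1,2) for q in cv2.findContours((l==i).astype(np.uint8),0,1)[0]])
        c=c[(c[:,1]<225)]
        W=np.array([atz('wrist',u,v,z,T)[:2] for u,v in c])
        g=least_squares(lambda x:np.hypot(*(W-x[:2]).T)-x[2],[508,-179,r0],loss='soft_l1',f_scale=0.7).x
        e=np.hypot(*(W-g[:2]).T)-g[2];print(n,name,g.round(2),'inl',np.mean(abs(e)<1.5).round(2),len(c))
E
python3 circ.py w1 w2
python3 - <<'E'
from h import *
for n in('w1','w2'):
    f=np.load(f'pics/{n}.npz');T=f['T'];m=red(cv2.imread(f'pics/{n}.png')[:,:,::-1]);k,l,st,ce=cv2.connectedComponentsWithStats(m);i=1+np.argmax(st[1:,4])
    P=cloud('wrist',f['d'],T);b=(l==i)&(P[...,2]>206)
    v,u=np.nonzero(b);W=np.array([atz('wrist',a,c,209,T) for a,c in zip(u,v)]);W=W[:,:2]
    mu=np.median(W,0);d=np.array([np.cos(-.13),np.sin(-.13)]);
    t=(W-mu)@d; w=(W-mu)@[-d[1],d[0]]
    print(n,mu,'along',t.min(),t.max(),'centre',mu+d*(np.percentile(t,1)+np.percentile(t,99))/2)
    bins=[(a,w[(t>a)&(t<a+4)].min(),w[(t>a)&(t<a+4)].max()) for a in range(-26,24,4)]
    bb=np.array(bins);mid=bb[:,1:].mean(1);pf=np.polyfit(bb[:,0]+2,mid,1);print('angle',-.13+np.arctan(pf[0]),'off',pf[1],np.degrees(-.13+np.arctan(pf[0])))
E
```

```text
w1 lid [ 520.14 -181.73   72.02] inl 0.14 592
w2 lid [ 520.1  -180.36   72.41] inl 0.12 672
w1 [ 511.71522443 -180.10096237] along -30.92380425290762 27.232724252061924 centre [ 510.30686874 -179.91683773]
angle -0.14004406038163553 off -0.1621087676110308 -8.023933605742977
w2 [ 512.58982266 -180.09128895] along -31.55913728618428 26.987222274984628 centre [ 510.37076753 -179.80117563]
angle -0.15468363853300263 off 0.5429158665643846 -8.862719647668243
```

```bash
python3 - <<'E'
from h import *
from scipy.optimize import least_squares
def fit(n,p,T,z,umin,umax,vmin,vmax,c0,r):
    g=cv2.GaussianBlur(p,(3,3),0);h=cv2.cvtColor(g,cv2.COLOR_BGR2HSV)
    m=((h[...,1]<45)&(h[...,2]>130)).astype(np.uint8)
    m[:, :umin]=0;m[:,umax:]=0;m[:vmin]=0;m[vmax:]=0
    e=np.argwhere(cv2.morphologyEx(m,cv2.MORPH_GRADIENT,np.ones((3,3)))>0)
    W=np.array([atz(n,u,v,z,T)[:2] for v,u in e])
    x=np.array(c0,float)
    for w in(12,6,3,3):
        d=np.hypot(*(W-x).T)-r;k=abs(d)<w
        x=least_squares(lambda q:np.hypot(*(W[k]-q).T)-r,x,loss='soft_l1').x
    print(n,x.round(2),k.sum(),np.std((np.hypot(*(W[k]-x).T)-r)).round(2))
    return x
for n,b in(('w1',(160,350,80,215)),('w2',(135,375,70,230))):
    f=np.load(f'pics/{n}.npz');fit('wrist',cv2.imread(f'pics/{n}.png'),f['T'],150,*b,(510,-180),84)
fit('top',cv2.imread('pics/a_top.png'),None,150,270,345,155,222,(507,-177),84)
fit('scene',cv2.imread('pics/a_scene.png'),None,150,165,240,185,235,(512,-181),84)
E
```

```text
wrist [ 507.91 -179.61] 834 1.0
wrist [ 508.34 -179.58] 1025 0.82
top [ 507.93 -177.42] 294 1.69
scene [ 510.93 -181.55] 210 1.63
```

```bash
python3 -m handwheel '[[[0.5,10,1,0,1.7,0,-0.3],[0.5,20,1,0,1.7,0,-0.3],[0.5,27,1,0,1.7,0,-0.3],[0.5,27,1,0,1.7,0,-0.3],[0.5,27,1,0,1.7,0,-0.3]]]'
python3 - <<'E'
from h import *
T,s=pose();print(s['eef_pos'],np.degrees(s['eef_rot']),s['wrist_force'],s['moment'])
E
```

```text
clock: 3.08
eef_pos: [509.7, -180.1, 198.2]
eef_rot: [-1.574, 0.002, -1.71]
wrist_force: [0.9, 0.6, -0.2]
finger_gap: 32.7
[ 509.70071327 -180.12581532  198.24835897] [-9.01551501e+01  8.66223568e-02 -9.79927623e+01] [ 0.86701786  0.5635322  -0.2175919 ] [ 0.03708407  0.19368863 -0.050819  ]
```

```bash
python3 -m handwheel '[[[0,3,-0.6,0,0,0,-0.3],[0,3,-0.6,0,0,0,-0.3],[0,3,-0.6,0,0,0,-0.5],[0,3,-0.6,0,0,0,-0.8],[0,3,-0.6,0,0,0,-1]]]' 8
python3 look.py w3
```

```text
clock: 3.5
eef_pos: [509.2, -180.0, 195.5]
eef_rot: [-1.573, 0.002, -1.71]
wrist_force: [0.1, 4.2, 3.4]
finger_gap: 16.3
[ 509.18070422 -180.04904793  195.48088897] [-9.01361676e+01  8.71226503e-02 -9.79876620e+01] [-0.40811033  1.30184326] 16.280542453239335 [0.11622574 4.18958507 3.38670482] [0.84705346 0.06380276 0.01842457]
[414 165  19  42 468] [424.7 184.6] ztop 40.2 mean [ 474.  -353.3   38.9] ((473.526611328125, -353.6427001953125), (43.064823150634766, 10.222809791564941), 7.064903736114502)
[404 174  12  22 189] [409.1 185.3] ztop 22.2 mean [ 471.5 -345.1   21. ] ((471.18328857421875, -344.68450927734375), (25.066669464111328, 10.819145202636719), 7.901677131652832)
[ 221  179   63  105 3192] [253.  227.8] ztop 210.2 mean [ 514.4 -180.9  209.1] ((512.3546142578125, -180.44175720214844), (14.43465805053711, 53.920040130615234), 80.94845581054688)
```

View pics/w3.png

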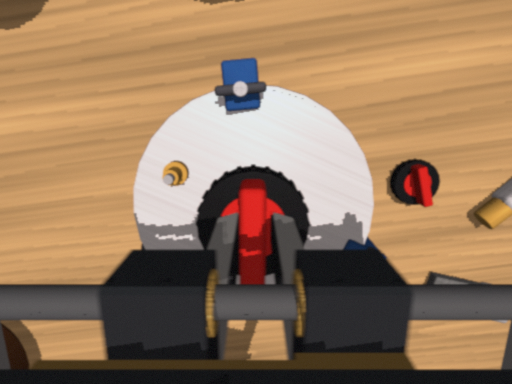

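```bash
python3 -m handwheel '[[[-0.3,0,0,0,0,0,-1],[-0.3,0,0,0,0,0,-1],[-0.3,0,0,0,0,0,-1]]]' 8
cat > st.py <<'E'
from h import *
T,s=pose();print('t',round(s['clock'],2),s['eef_pos'].round(2),'rot',np.degrees(s['eef_rot']).round(2),'F',s['wrist_force'].round(2),'M',s['moment'].round(3),'gap',round(s['finger_gap'],2),'j6',s['joints'][5].round(3),'M@capaxis z',(s['moment'][2]).round(3))
E
python3 st.py
```

```text
clock: 3.8
eef_pos: [509.3, -179.3, 195.6]
eef_rot: [-1.573, 0.003, -1.71]
wrist_force: [-0.3, 3.4, 0.1]
finger_gap: 14.0
t 3.8 [ 509.32 -179.27  195.59] rot [-90.13   0.14 -97.98] F [-0.25  3.45  0.07] M [0.607 0.199 0.014] gap 14.02 j6 1.302 M@capaxis z 0.014
```

```bash
python3 -m handwheel '[[[-0.5,0,0,0,0,0,-1],[-0.7,0,0,0,0,0,-1],[-0.7,0,0,0,0,0,-1],[-0.7,0,0,0,0,0,-1]]]' 45
python3 st.py
```

```text
clock: 4.13
eef_pos: [509.3, -179.0, 195.6]
eef_rot: [-1.573, 0.002, -1.71]
wrist_force: [-0.4, -4.1, -0.2]
finger_gap: 13.8
t 4.13 [ 509.35 -179.01  195.59] rot [-90.13   0.1  -97.99] F [-0.4  -4.06 -0.24] M [-1.036  0.337  0.022] gap 13.77 j6 1.304 M@capaxis z 0.022
```

```bash
python3 -m handwheel '[[[0.3,0,0,0,-1,0,-1],[0.3,0,0,0,-2,0,-1]]]'
python3 st.py;python3 -m handwheel '[[[0,0,0,0,-1.5,0,-1],[0,0,0,0,-3,0,-1]]]'
python3 st.py
```

```text
clock: 4.3
eef_pos: [509.3, -179.2, 195.6]
eef_rot: [-1.573, 0.002, -1.674]
wrist_force: [0.2, -0.2, 0.7]
finger_gap: 13.7
t 4.3 [ 509.33 -179.18  195.6 ] rot [-90.12   0.13 -95.9 ] F [ 0.18 -0.18  0.7 ] M [-0.075  0.25  -0.109] gap 13.65 j6 1.266 M@capaxis z -0.109
clock: 4.47
eef_pos: [509.3, -179.0, 195.6]
eef_rot: [-1.573, 0.003, -1.619]
wrist_force: [0.0, -1.0, -0.4]
finger_gap: 13.8
t 4.47 [ 509.33 -179.05  195.59] rot [-90.12   0.15 -92.76] F [ 0.03 -0.96 -0.43] M [-0.13   0.26  -0.104] gap 13.8 j6 1.212 M@capaxis z -0.104
```

```bash
python3 -m handwheel '[[[0,0,0,0,-1,0,-1],[0,0,0,0,-2,0,-1]]]' >/dev/null
python3 st.py;python3 -m handwheel '[[[0,0,0,0,-1,0,-1],[0,0,0,0,-2,0,-1]]]'>/dev/null
python3 st.py
```

```text
t 4.63 [ 509.33 -178.93  195.58] rot [-90.12   0.17 -90.65] F [-0.8  -0.8   0.43] M [-0.188  0.256 -0.112] gap 13.75 j6 1.175 M@capaxis z -0.112
t 4.8 [ 509.34 -178.91  195.61] rot [-90.11   0.17 -88.55] F [-1.02 -0.54 -0.83] M [-0.115  0.31  -0.141] gap 13.92 j6 1.138 M@capaxis z -0.141
```

```bash
python3 -m handwheel '[[[0,0,0,0,-1,0,-1],[0,0,0,0,-2,0,-1]]]' >/dev/null
python3 st.py;python3 -m handwheel '[[[0,0,0,0,-1,0,-1],[0,0,0,0,-2,0,-1]]]'>/dev/null
python3 st.py;python3 -m handwheel '[[[0,0,0,0,-1,0,-1],[0,0,0,0,-2,0,-1]]]'>/dev/null
python3 st.py
```

```text
t 4.97 [ 509.34 -178.85  195.61] rot [-90.1    0.18 -86.44] F [-1.04 -0.41  0.7 ] M [-0.123  0.336 -0.112] gap 13.73 j6 1.101 M@capaxis z -0.112
t 5.13 [ 509.32 -178.81  195.62] rot [-90.1    0.19 -84.33] F [-1.88  0.14  0.42] M [-0.084  0.313 -0.143] gap 13.62 j6 1.065 M@capaxis z -0.143
t 5.3 [ 509.34 -178.79  195.64] rot [-90.09   0.19 -82.22] F [-0.56  0.25  0.98] M [-0.091  0.271 -0.102] gap 13.5 j6 1.028 M@capaxis z -0.102
```

```bash
python3 -m handwheel '[[[0,0,0,0,-1,0,-1],[0,0,0,0,-2,0,-1]]]' >/dev/null
python3 st.py;python3 -m handwheel '[[[0,0,0,0,-1,0,-1],[0,0,0,0,-2,0,-1]]]'>/dev/null
python3 st.py;python3 -m handwheel '[[[0,0,0,0,-1,0,-1],[0,0,0,0,-2,0,-1]]]'>/dev/null
python3 st.py
```

```text
t 5.47 [ 509.32 -178.79  195.66] rot [-90.08   0.2  -80.11] F [-0.42 -0.    0.46] M [-0.07   0.293 -0.164] gap 13.46 j6 0.991 M@capaxis z -0.164
t 5.63 [ 509.34 -178.78  195.67] rot [-90.07   0.2  -78.  ] F [-1.35 -0.75  1.66] M [-0.115  0.343 -0.093] gap 13.55 j6 0.954 M@capaxis z -0.093
t 5.8 [ 509.36 -178.8   195.75] rot [-90.06   0.2  -75.89] F [-1.91 -0.31  2.27] M [-0.178  0.312 -0.121] gap 13.38 j6 0.917 M@capaxis z -0.121
```

```bash
python3 -m handwheel '[[[0,0,0,0,-1,0,-1],[0,0,0,0,-1,0,-1]]]' >/dev/null
python3 st.py;python3 -m handwheel '[[[0,0,0,0,-1,0,-1],[0,0,0,0,-1,0,-1]]]'>/dev/null
python3 st.py;python3 -m handwheel '[[[0,0,0,0,-1,0,-1],[0,0,0,0,-1,0,-1]]]'>/dev/null
python3 st.py
```

```text
t 5.97 [ 509.38 -178.82  195.83] rot [-90.05   0.2  -74.79] F [-0.41 -0.05  2.48] M [-0.165  0.344 -0.031] gap 13.75 j6 0.898 M@capaxis z -0.031
t 6.13 [ 509.41 -178.87  195.98] rot [-90.04   0.18 -73.7 ] F [-0.58  0.83  2.07] M [-0.192  0.403 -0.043] gap 13.62 j6 0.879 M@capaxis z -0.043
t 6.3 [ 509.45 -178.97  196.05] rot [-90.04   0.17 -72.62] F [-1.7  -0.92  3.48] M [-0.268  0.379  0.002] gap 13.77 j6 0.86 M@capaxis z 0.002
```

```bash
python3 -m handwheel '[[[0,-0.3,0,0,-1,0,-1],[0,-0.3,0,0,-1,0,-1]]]' >/dev/null
python3 st.py;python3 -m handwheel '[[[0,-0.4,0,0,-1,0,-1],[0,-0.4,0,0,-1,0,-1]]]'>/dev/null
python3 st.py;python3 -m handwheel '[[[0,-0.4,0,0,-1,0,-1],[0,-0.4,0,0,-1,0,-1]]]'>/dev/null
python3 st.py
```

```text
t 6.47 [ 509.42 -179.01  196.33] rot [-90.04   0.17 -71.53] F [-1.06 -0.37  1.82] M [-0.334  0.394 -0.089] gap 13.55 j6 0.841 M@capaxis z -0.089
t 6.63 [ 509.32 -178.84  196.79] rot [-90.04   0.2  -70.44] F [-2.17  0.54  3.02] M [ 0.046  0.682 -0.086] gap 13.59 j6 0.822 M@capaxis z -0.086
t 6.8 [ 509.18 -178.6   197.19] rot [-90.05   0.24 -69.35] F [-3.22  2.52  4.16] M [ 0.352  0.748 -0.155] gap 13.64 j6 0.803 M@capaxis z -0.155
```

```bash
python3 -m handwheel '[[[0,-0.4,0,0,-1,0,-1],[0,-0.4,0,0,-1,0,-1]]]' >/dev/null
python3 st.py;python3 -m handwheel '[[[0,-0.4,0,0,-1,0,-1],[0,-0.4,0,0,-1,0,-1]]]'>/dev/null
python3 st.py
```

```text
t 6.97 [ 509.08 -178.47  197.34] rot [-90.06   0.27 -68.27] F [-1.72  1.55  0.79] M [ 0.247  0.51  -0.312] gap 13.26 j6 0.784 M@capaxis z -0.312
t 7.13 [ 509.02 -178.41  197.41] rot [-90.06   0.3  -67.2 ] F [-2.    0.69 -2.96] M [ 0.089  0.266 -0.49 ] gap 13.68 j6 0.766 M@capaxis z -0.49
```

```bash
python3 -m handwheel '[[[0,0,0,0,1,0,-1],[0,0,0,0,1,0,-1]]]' >/dev/null
python3 st.py;python3 -m handwheel '[[[0,0,0,0,0,0,-0.5],[0,0,0,0,0,0,-0.5],[0,0,0,0,0,0,-0.5]]]'>/dev/null
python3 st.py; python3 look.py w4
```

```text
t 7.3 [ 509.04 -178.44  197.36] rot [-90.07   0.29 -68.28] F [-1.25  0.39 -0.85] M [ 0.101  0.323 -0.321] gap 13.47 j6 0.785 M@capaxis z -0.321
t 7.55 [ 509.2  -178.53  197.55] rot [-90.05   0.27 -68.27] F [-0.26 -0.05  0.03] M [-0.029  0.134  0.011] gap 23.18 j6 0.784 M@capaxis z 0.011
[ 509.20462641 -178.5283844   197.54964887] [-90.0492806    0.26502738 -68.27026313] [-0.40639084  0.78435936] 23.175205115474352 [-0.26256354 -0.0541407   0.02894987] [-0.02907094  0.13403409  0.01146024]
[ 225  180   60  104 3542] [254.9 229.3] ztop 212.8 mean [ 513.8 -178.1  211.6] ((512.3682250976562, -178.99642944335938), (53.40217208862305, 13.951454162597656), 21.154441833496094)
[389 240  12  16 116] [394.7 247.3] ztop 293.4 mean [ 554.1 -199.7  294.2] ((554.0529174804688, -199.8166046142578), (0.8810338377952576, 0.2123141586780548), 67.17732238769531)
[219 320  19  15 153] [226.3 326. ] ztop 40.3 mean [ 329.8 -214.1   39.2] ((330.287353515625, -214.22947692871094), (9.369402885437012, 24.19940185546875), 76.96623229980469)
```

View pics/w4.png

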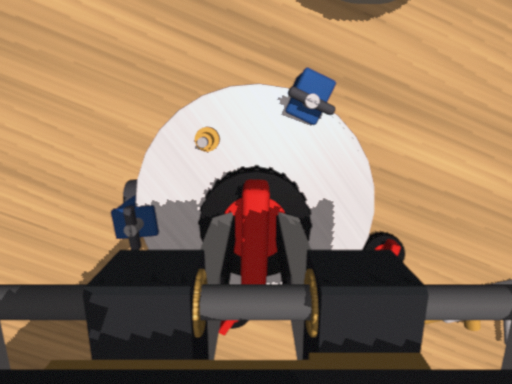

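The bar top has gone from 210.2 to 212.8 mm, so the cap stands raised and released at the first stop, about 29.5° round. Now I'll let it vent.

```bash

python3 -m handwheel '[[[0,0,0,0,0,0,-0.5],[0,0,0,0,0,0,-0.5],[0,0,0,0,0,0,-0.5],[0,0,0,0,0,0,-0.5],[0,0,0,0,0,0,-0.5]]]' >/dev/null
python3 -m handwheel '[[[0,0,0,0,0,0,-0.5],[0,0,0,0,0,0,-0.5],[0,0,0,0,0,0,-0.5],[0,0,0,0,0,0,-0.5],[0,0,0,0,0,0,-0.5]]]' >/dev/null
python3 -m handwheel '[[[0,0,0,0,0,0,-0.5],[0,0,0,0,0,0,-0.5],[0,0,0,0,0,0,-0.5],[0,0,0,0,0,0,-0.5],[0,0,0,0,0,0,-0.5]]]' >/dev/null
python3 -m handwheel '[[[0,0,0,0,0,0,-0.5],[0,0,0,0,0,0,-0.5],[0,0,0,0,0,0,-0.5],[0,0,0,0,0,0,-0.5],[0,0,0,0,0,0,-0.5]]]' >/dev/null
python3 -m handwheel '[[[0,0,0,0,0,0,-0.5],[0,0,0,0,0,0,-0.5],[0,0,0,0,0,0,-0.5],[0,0,0,0,0,0,-0.5],[0,0,0,0,0,0,-0.5]]]' >/dev/null
python3 -m handwheel '[[[0,0,0,0,0,0,-0.5],[0,0,0,0,0,0,-0.5],[0,0,0,0,0,0,-0.5],[0,0,0,0,0,0,-0.5],[0,0,0,0,0,0,-0.5]]]'
python3 st.py; python3 look.py w5
```

```text
clock: 10.1
eef_pos: [509.2, -178.5, 197.5]
eef_rot: [-1.572, 0.005, -1.191]
wrist_force: [0.2, -0.1, -0.1]
finger_gap: 23.5
t 10.1 [ 509.18 -178.47  197.51] rot [-90.05   0.27 -68.27] F [ 0.21 -0.09 -0.09] M [-0.048  0.166  0.034] gap 23.46 j6 0.784 M@capaxis z 0.034
[ 509.17798907 -178.47346017  197.50814335] [-90.05430787   0.27105615 -68.26645046] [-0.40632269  0.784357  ] 23.45819556665357 [ 0.21468073 -0.09177023 -0.08895275] [-0.04770485  0.16550344  0.03438577]
[ 225  180   60  104 3553] [254.9 229.3] ztop 212.7 mean [ 513.7 -178.1  211.6] ((512.3607788085938, -178.89773559570312), (52.82196807861328, 13.919426918029785), 21.059349060058594)
[389 240  12  16 113] [394.9 247.4] ztop 294.4 mean [ 554.1 -199.8  294.5] ((554.0562744140625, -199.75299072265625), (1.266314148902893, 0.2168189287185669), 64.79328918457031)
[219 320  19  15 153] [226.2 326. ] ztop 40.4 mean [ 329.9 -214.1   39.2] ((330.65997314453125, -214.41539001464844), (9.405017852783203, 26.061908721923828), 73.98703002929688)
```

```bash

python3 -m handwheel '[[[0,1,0,0,0.4,0,-0.5],[0,2,0,0,0.4,0,-0.6],[0,2,0,0,0.4,0,-0.8],[0,2,0,0,0.4,0,-1],[0,2,0,0,0.4,0,-1]]]' 45 >/dev/null
python3 st.py
python3 -m handwheel '[[[0,0,0,0,0,0,-1],[0,0,0,0,0,0,-1]]]' 45 >/dev/null
python3 st.py
```

```text
t 10.57 [ 509.07 -178.4   195.32] rot [-90.07   0.29 -68.68] F [-0.11  0.6  -0.96] M [ 0.126  0.222 -0.253] gap 14.28 j6 0.792 M@capaxis z -0.253
t 10.73 [ 509.03 -178.4   195.29] rot [-90.08   0.3  -68.69] F [ 0.37  0.51 -0.8 ] M [ 0.077  0.127 -0.262] gap 13.68 j6 0.792 M@capaxis z -0.262
```

```bash

python3 -m handwheel '[[[0,0,0,0,0.8,0,-1],[0,0,0,0,0.8,0,-1]]]' >/dev/null
python3 st.py
python3 -m handwheel '[[[0,0.7,0,0,0,0,-1],[0,1.5,0,0,0,0,-1]]]' >/dev/null
python3 st.py
```

```text
t 10.9 [ 509.07 -178.39  195.32] rot [-90.08   0.29 -69.55] F [-0.09  0.59 -0.95] M [ 0.036  0.106 -0.025] gap 13.26 j6 0.807 M@capaxis z -0.025
t 11.07 [ 509.15 -178.39  194.39] rot [-90.05   0.27 -69.54] F [-2.91  2.28  6.45] M [0.331 0.694 0.001] gap 13.7 j6 0.807 M@capaxis z 0.001
```

```bash

python3 -m handwheel '[[[0,0.8,0,0,0,0,-1],[0,1.8,0,0,0,0,-1]]]' >/dev/null
python3 st.py
python3 -m handwheel '[[[0,0.8,0,0,0,0,-1],[0,1.8,0,0,0,0,-1]]]' >/dev/null
python3 st.py
```

```text
t 11.23 [ 509.21 -178.39  193.35] rot [-90.02   0.24 -69.54] F [-3.61  1.43  7.31] M [ 0.337  0.883 -0.1  ] gap 13.58 j6 0.807 M@capaxis z -0.1
t 11.4 [ 509.18 -178.36  192.33] rot [-90.01   0.22 -69.53] F [-3.73  1.33  8.24] M [ 0.329  1.077 -0.051] gap 14.08 j6 0.807 M@capaxis z -0.051
```

```bash

python3 -m handwheel '[[[0,0.9,0,0,0,0,-1],[0,1.9,0,0,0,0,-1]]]' >/dev/null
python3 st.py
python3 -m handwheel '[[[0,0.9,0,0,0,0,-1],[0,1.9,0,0,0,0,-1]]]' >/dev/null
python3 st.py
```

```text
t 11.57 [ 509.18 -178.35  191.37] rot [-89.98   0.19 -69.53] F [-4.53  2.11  9.25] M [ 0.366  1.132 -0.071] gap 13.85 j6 0.807 M@capaxis z -0.071
t 11.73 [ 509.16 -178.36  190.42] rot [-89.96   0.16 -69.52] F [-4.81  2.14  8.73] M [ 0.436  1.205 -0.058] gap 13.96 j6 0.806 M@capaxis z -0.058
```

```bash

python3 -m handwheel '[[[0,0.8,0,0,0,0,-1],[0,1.5,0,0,0,0,-1],[0,1.5,0,0,0,0,-1],[0,1.5,0,0,0,0,-1]]]' 55 >/dev/null
python3 st.py; python3 look.py w6
```

```text
t 12.07 [ 509.15 -178.36  189.89] rot [-89.94   0.13 -69.52] F [-4.8   1.84  9.02] M [ 0.434  1.221 -0.005] gap 13.91 j6 0.807 M@capaxis z -0.005
[ 509.14755071 -178.36128318  189.89100133] [-89.93929743   0.13325829 -69.51698583] [-0.40602611  0.80651139] 13.905018015722856 [-4.79741689  1.83710049  9.0245026 ] [ 0.4341862   1.22076015 -0.00484307]
[ 224  181   63  103 2924] [255.1 229.1] ztop 207.4 mean [ 514.3 -178.1  206.3] ((513.0250244140625, -178.6833953857422), (51.78992462158203, 13.706160545349121), 20.331266403198242)
[388 240  18  37 344] [396.3 257.7] ztop 40.7 mean [ 481.9 -345.7   50.3] ((517.8919677734375, -284.06719970703125), (188.4960479736328, 28.017112731933594), 60.61991500854492)
[376 245  13  16 130] [381.8 252.2] ztop 289.4 mean [ 551.6 -195.9  290. ] ((551.6605834960938, -195.7832489013672), (1.1411702632904053, 0.2212466299533844), 56.3172721862793)
[232 320  14  13 101] [237.5 324.1] ztop 51.9 mean [ 499.  -175.2  257.9] ((498.5206604003906, -175.35311889648438), (2.7517495155334473, 0.04764986038208008), 16.906431198120117)
```

```bash

python3 -m handwheel '[[[0,1.4,0,0,0,0,-1],[0,1.4,0,0,-1,0,-1],[0,1.4,0,0,-2,0,-1]]]' >/dev/null
python3 st.py
python3 -m handwheel '[[[0,1.1,0,0,-1,0,-1],[0,1.1,0,0,-2,0,-1]]]' >/dev/null
python3 st.py
```

```text
t 12.37 [ 509.32 -178.4   189.58] rot [-8.989e+01  8.000e-02 -6.747e+01] F [-2.43  2.23  9.31] M [ 0.271  0.931 -0.021] gap 13.58 j6 0.771 M@capaxis z -0.021
t 12.53 [ 509.54 -178.49  189.6 ] rot [-8.983e+01  1.000e-02 -6.540e+01] F [-3.27  1.12 10.13] M [ 0.359  0.789 -0.068] gap 13.82 j6 0.735 M@capaxis z -0.068
```

```bash

python3 -m handwheel '[[[0,1.1,0,0,-1,0,-1],[0,1.1,0,0,-2,0,-1]]]' >/dev/null
python3 st.py
python3 -m handwheel '[[[0,1.1,0,0,-1,0,-1],[0,1.1,0,0,-2,0,-1]]]' >/dev/null
python3 st.py
python3 -m handwheel '[[[0,1.1,0,0,-1,0,-1],[0,1.1,0,0,-2,0,-1]]]' >/dev/null
python3 st.py
```

```text
t 12.7 [ 509.79 -178.59  189.65] rot [-8.978e+01 -7.000e-02 -6.335e+01] F [-2.39  1.98 10.36] M [ 0.271  0.875 -0.087] gap 13.87 j6 0.699 M@capaxis z -0.087
t 12.87 [ 510.01 -178.67  189.67] rot [-89.73  -0.14 -61.29] F [-2.1   1.06 10.29] M [ 0.353  0.772 -0.047] gap 13.41 j6 0.663 M@capaxis z -0.047
t 13.03 [ 510.18 -178.72  189.65] rot [-89.7   -0.2  -59.23] F [-3.41  2.12 10.85] M [ 0.418  1.003 -0.042] gap 13.61 j6 0.627 M@capaxis z -0.042
```

```bash

python3 -m handwheel '[[[-0.2,1,-0.4,0,-2,0,-1],[-0.2,1,-0.4,0,-4,0,-1],[-0.2,1,-0.4,0,-5,0,-1]]]' >/dev/null
python3 st.py
python3 -m handwheel '[[[-0.2,0.8,-0.4,0,-1.5,0,-1],[-0.2,0.8,-0.4,0,-3,0,-1]]]' >/dev/null
python3 st.py
python3 -m handwheel '[[[-0.2,0.8,-0.4,0,-1.5,0,-1],[-0.2,0.8,-0.4,0,-3,0,-1]]]' >/dev/null
python3 st.py
```

```text
t 13.28 [ 509.98 -178.74  189.8 ] rot [-89.67  -0.3  -54.11] F [-2.7   2.    9.74] M [ 0.479  0.872 -0.119] gap 13.42 j6 0.538 M@capaxis z -0.119
t 13.45 [ 509.82 -178.73  190.09] rot [-89.63  -0.38 -51.03] F [-3.38  3.56  8.93] M [ 0.519  0.861 -0.094] gap 13.62 j6 0.483 M@capaxis z -0.094
t 13.62 [ 509.62 -178.76  190.16] rot [-89.6   -0.45 -47.95] F [-2.56  2.57  7.19] M [ 0.504  0.643 -0.16 ] gap 13.59 j6 0.429 M@capaxis z -0.16
```

```bash

python3 -m handwheel '[[[0,0.6,0,0,-1.5,0,-1],[0,0.6,0,0,-3,0,-1]]]' >/dev/null
python3 st.py
python3 -m handwheel '[[[0,0.6,0,0,-1.5,0,-1],[0,0.6,0,0,-3,0,-1]]]' >/dev/null
python3 st.py
python3 -m handwheel '[[[0,0.6,0,0,-1,0,-1],[0,0.6,0,0,-2,0,-1]]]' >/dev/null
python3 st.py
```

```text
t 13.78 [ 509.64 -178.67  190.24] rot [-89.62  -0.49 -44.87] F [-2.7   2.14  5.95] M [ 0.371  0.9   -0.116] gap 13.43 j6 0.376 M@capaxis z -0.116
t 13.95 [ 509.63 -178.61  190.32] rot [-89.63  -0.53 -41.79] F [-3.28  2.07  6.69] M [ 0.463  1.012 -0.161] gap 13.92 j6 0.322 M@capaxis z -0.161
t 14.12 [ 509.62 -178.55  190.44] rot [-89.65  -0.56 -39.73] F [-4.06  2.95  8.63] M [ 0.48   1.035 -0.186] gap 13.37 j6 0.286 M@capaxis z -0.186
```

```bash

python3 -m handwheel '[[[0,0.6,0,0,-1,0,-1],[0,0.6,0,0,-2,0,-1]]]' >/dev/null
python3 st.py
python3 -m handwheel '[[[0,0.6,0,0,-1,0,-1],[0,0.6,0,0,-1.5,0,-1]]]' >/dev/null
python3 st.py
python3 -m handwheel '[[[0,0.6,0,0,-1,0,-1],[0,0.6,0,0,-1.5,0,-1]]]' >/dev/null
python3 st.py
```

```text
t 14.28 [ 509.61 -178.49  190.71] rot [-89.66  -0.6  -37.67] F [-3.64  3.03  9.08] M [ 0.465  1.164 -0.061] gap 13.41 j6 0.25 M@capaxis z -0.061
t 14.45 [ 509.62 -178.43  190.98] rot [-89.67  -0.64 -36.1 ] F [-4.33  1.8   8.33] M [ 0.477  1.112 -0.072] gap 13.49 j6 0.223 M@capaxis z -0.072
t 14.62 [ 509.43 -178.32  191.03] rot [-89.68  -0.64 -34.55] F [-4.2   2.22  6.5 ] M [ 0.546  1.16  -0.238] gap 13.74 j6 0.196 M@capaxis z -0.238
```

```bash

python3 -m handwheel '[[[0,0.5,0,0,-0.6,0,-1],[0,0.5,0,0,-1.2,0,-1]]]' >/dev/null
python3 st.py
```

```text
t 14.78 [ 509.18 -178.18  191.05] rot [-89.7   -0.62 -33.32] F [-5.94  2.26  7.26] M [ 0.589  1.426 -0.249] gap 13.94 j6 0.174 M@capaxis z -0.249
```

```bash

python3 -m handwheel '[[[0,0.5,0,0,-0.6,0,-1],[0,0.5,0,0,-1,0,-1]]]' >/dev/null
python3 st.py; python3 look.py w7
```

```text
t 14.95 [ 508.87 -178.05  190.98] rot [-89.71  -0.59 -32.31] F [-5.63  1.94  6.77] M [ 0.549  1.323 -0.328] gap 13.34 j6 0.157 M@capaxis z -0.328
[ 508.87316178 -178.05139619  190.9753464 ] [-89.70992061  -0.58872118 -32.30521178] [-0.40617394  0.15653593] 13.344024369485327 [-5.63013442  1.93557566  6.7655799 ] [ 0.5491843   1.32272753 -0.3283277 ]
[ 225  182   61  102 2825] [255.3 230.3] ztop 208.5 mean [ 512.  -175.4  207.4] ((511.6417541503906, -176.8754425048828), (51.79220199584961, 13.61219596862793), 57.13856887817383)
```

View pics/w7.png

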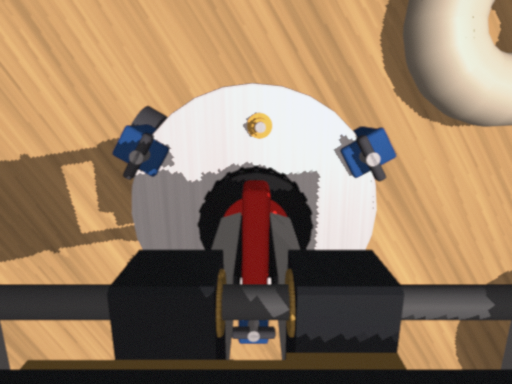

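```bash

python3 -m handwheel '[[[0,0,0,0,1.5,0,-1],[0,0,0,0,2.5,0,-1]]]' >/dev/null
python3 st.py
python3 -m handwheel '[[[0,-1.5,0,0,0,0,-1],[0,-3,0,0,0,0,-1],[0,-5,0,0,0,0,-1]]]' >/dev/null
python3 st.py
```

```text
t 15.17 [ 508.94 -178.16  191.81] rot [-89.69  -0.62 -34.84] F [-2.31 -0.18  7.18] M [0.063 0.793 0.062] gap 13.82 j6 0.201 M@capaxis z 0.062
t 15.42 [ 508.82 -178.2   197.08] rot [-89.69  -0.63 -34.84] F [-1.68  0.25  1.76] M [ 0.079  0.516 -0.046] gap 13.61 j6 0.201 M@capaxis z -0.046
```

```bash

python3 -m handwheel '[[[0,-2,0,0,0,0,-1],[0,-4,0,0,0,0,-1],[0,-6,0,0,0,0,-1]]]' >/dev/null
python3 st.py
python3 -m handwheel '[[[0,-5,0,0,0,0,-1],[0,-10,0,0,0,0,-1],[0,-15,0,0,0,0,-1]]]' >/dev/null
python3 st.py
```

```text
t 15.67 [ 508.77 -178.18  203.04] rot [-89.69  -0.63 -34.83] F [ 1.02 -0.39 -0.96] M [-0.024  0.107 -0.009] gap 13.61 j6 0.201 M@capaxis z -0.009
t 15.92 [ 508.63 -178.18  218.6 ] rot [-89.69  -0.63 -34.83] F [-0.3  -0.27 -1.5 ] M [-0.122  0.069 -0.035] gap 13.61 j6 0.201 M@capaxis z -0.035
```

```bash

python3 -m handwheel '[[[0,-20,0,0,0,0,-1],[0,-40,0,0,0,0,-1],[0,-60,0,0,0,0,-1],[0,-75,0,0,0,0,-1]]]' >/dev/null
python3 st.py
python3 - <<'E'
from h import *
T,s=pose();print(T[:3,:3].T@(np.array([563.7,245,290])-T[:3,3]))
E
```

```text
t 16.25 [ 507.87 -178.09  295.84] rot [-89.67  -0.74 -34.83] F [ 0.48 -0.22 -1.6 ] M [-0.055  0.139 -0.009] gap 13.48 j6 0.201 M@capaxis z -0.009
[-195.90780211    5.49547099  379.13602651]
```

Clear of the neck, with −1.6 N (the cap's weight) on the wrist. I'll carry it over to the tray.

```bash

python3 -m handwheel '[[[-13,0,26,0,0,0,-1],[-30,0,58,0,0,0,-1],[-46,0,90,0,0,0,-1],[-63,0,122,0,0,0,-1],[-80,0,154,0,0,0,-1]]]' >/dev/null
python3 st.py
python3 -m handwheel '[[[-16,0,32,0,0,0,-1],[-33,0,64,0,0,0,-1],[-49,0,96,0,0,0,-1],[-66,0,128,0,0,0,-1],[-82,0,160,0,0,0,-1]]]' >/dev/null
python3 st.py
python3 - <<'E'
from h import *
T,s=pose();print(T[:3,:3].T@(np.array([563.7,245,290])-T[:3,3]))
E
```

```text
t 16.67 [530.1   -4.37 296.29] rot [-89.65  -0.77 -34.85] F [ 0.75  0.76 -0.94] M [-0.054  0.078  0.049] gap 13.39 j6 0.532 M@capaxis z 0.049
t 17.08 [554.08 175.68 296.78] rot [-89.62  -0.8  -34.85] F [ 0.02  0.31 -1.43] M [-0.064  0.147  0.025] gap 13.47 j6 0.855 M@capaxis z 0.025
[-31.80338358   6.75210333  62.34216827]
```

```bash

python3 - <<'E'
from h import *
T,s=pose();Rt=R.from_euler('xyz',[-90,0,-34.85],degrees=True).as_matrix();print(np.degrees(R.from_matrix(T[:3,:3].T@Rt).as_rotvec()))
E
python3 -m handwheel '[[[-14,3,28,0,0,0,-1],[-26,3,50,0,0,0,-1],[-32,3,62,0,0,0,-1],[-32,3,62,0,0,0,-1]]]' >/dev/null
python3 look.py w8
```

```text
[-0.37876041  0.00349899  0.80010157]
[563.13994391 246.91191431 293.52699089] [-89.62893688  -0.77562577 -34.70455266] [0.35682385 0.96278803] 13.610890895578144 [-0.1633391  -0.38613523 -0.46840219] [-0.02488121  0.10002544  0.01946342]
[ 224  181   63  103 2967] [255.3 229.2] ztop 311.1 mean [566.4 249.4 309.9] ((565.7198486328125, 248.37124633789062), (51.491676330566406, 13.70583724975586), 55.0348014831543)
```

View pics/w8.png

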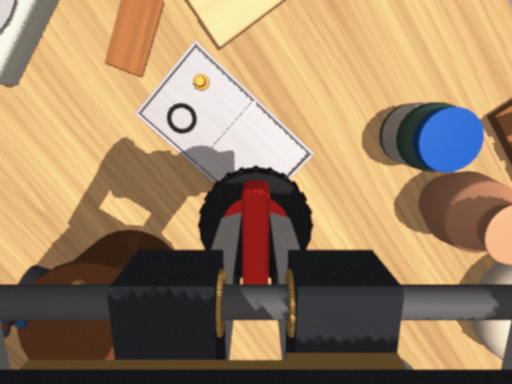

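```bash

python3 - <<'E'
from h import *
f=np.load('pics/w8.npz');T=f['T']
A,B,C=[atz('wrist',u,v,18,T)[:2] for u,v in((197,43),(138,113),(312,153))]
print(A,B,C,np.linalg.norm(A-B),np.linalg.norm(A-C))
ex=(B-A)/np.linalg.norm(B-A);ey=(C-A)/np.linalg.norm(C-A)
print('centre',(B+C)/2,'free',(B+C)/2+ey*52.75,'ang',np.degrees(np.arctan2(ex[1],ex[0])),np.degrees(np.arctan2(ey[1],ey[0])))
P=cloud('wrist',f['d'],T);print(P[140,270],P[125,265],P[90,200])
# top-based
c=np.array([552.23,296.48]);print('top free',c+52.75*np.array([.218,-.976]))
print('scene free',np.array([556.7,288.6])+52.75*np.array([.22,-.975]))
tgt=np.array([563.5,244.5,100]);print(T[:3,:3].T@(tgt-T[:3,3]))
E
```

```text
[590.76210728 408.0406977 ] [473.94511838 383.31401141] [635.78994616 205.64629785] 119.40526751652905 207.3427099389538
centre [554.86753227 294.48015463] free [566.32305199 242.98905279] ang -168.0485931327829 -77.45735243454278
[598.17152388 252.10373539   5.82713502] [604.05867066 273.25223229   7.33335471] [558.03091335 361.77572942   3.82330129]
top free [563.7295 244.996 ]
scene free [568.305   237.16875]
[ -0.95067837 193.51628222  -3.03115491]
```

```bash

python3 - <<'E'
from h import *
T,s=pose();print(T[:3,:3].T@(np.array([565,243.5,80])-T[:3,3]))
E
python3 -m handwheel '[[[1,25,-2,-0.4,0,0.8,-1],[1,60,-2,-0.4,0,0.8,-1],[1,95,-2,-0.4,0,0.8,-1],[1,130,-2,-0.4,0,0.8,-1],[1,165,-2,-0.4,0,0.8,-1]]]' >/dev/null
python3 st.py
python3 - <<'E'
from h import *
T,s=pose();print(T[:3,:3].T@(np.array([565,243.5,55])-T[:3,3]))
E
```

```text
[ -0.47581891 213.6139807   -1.79430939]
t 17.88 [565.59 240.74 127.83] rot [-9.001e+01 -4.000e-02 -3.486e+01] F [ 1.2   1.27 -1.7 ] M [-0.055  0.031  0.068] gap 13.6 j6 0.952 M@capaxis z 0.068
[-2.10259634 72.83339365  1.93380265]
```

```bash

python3 -m handwheel '[[[-1,20,1,0,0,0,-1],[-2,40,2,0,0,0,-1],[-2,55,2,0,0,0,-1],[-2,65,2,0,0,0,-1],[-2,68,2,0,0,0,-1]]]' >/dev/null
python3 st.py;python3 look.py w9
```

```text
t 18.3 [564.86 242.04  58.71] rot [-9.009e+01  2.000e-02 -3.493e+01] F [-0.63 -0.46 -1.97] M [-0.081  0.106 -0.007] gap 13.4 j6 0.956 M@capaxis z -0.007
[564.86040436 242.0402808   58.70951759] [-9.00938799e+01  1.59090160e-02 -3.49327757e+01] [0.34554316 0.9556248 ] 13.402649521077377 [-0.63448275 -0.45696246 -1.97409133] [-0.08063315  0.10615564 -0.0071983 ]
[ 224  181   63  103 2923] [255.2 229.2] ztop 76.2 mean [568.3 244.6  75. ] ((567.4038696289062, 243.2481689453125), (52.010921478271484, 13.69210433959961), 54.4835319519043)
```

View pics/w9.png

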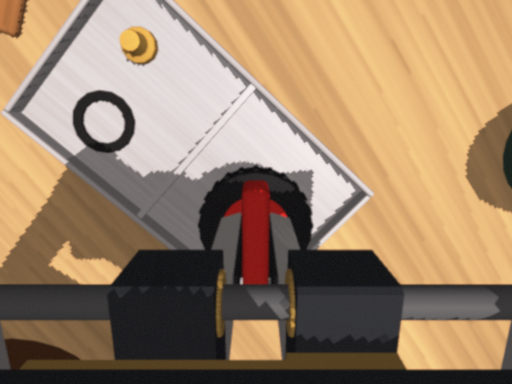

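```bash

python3 - <<'E'
from h import *
f=np.load('pics/w9.npz');T=f['T']
D1,D2,C,A=[atz('wrist',u,v,18,T)[:2] for u,v in((255,87),(140,217),(370,194),(6,112))]
print(D1,D2,C,A,np.linalg.norm(D1-D2),np.linalg.norm(C-D1))
ey=(C-D1)/np.linalg.norm(C-D1);print('via div',(D1+D2)/2+ey*52.75,'via diag centre',(A+C)/2,(A+C)/2+ey*52.75)
E
```

```text
[611.51612467 306.64225821] [497.92952072 281.84543048] [635.41977733 205.7053316 ] [473.30375439 384.7423505 ] 116.26177041863157 103.7287219746123
via div [566.87873914 242.91357846] via diag centre [554.36176586 295.22384105] [566.51768231 243.89357517]
```

```bash

python3 -m handwheel '[[[0.2,3,1,0,0,0,-1],[0.4,6,2,0,0,0,-1],[0.4,9,2,0,0,0,-1],[0.4,10,2,0,0,0,-1]]]' >/dev/null
python3 st.py
python3 -m handwheel '[[[0,0.7,0,0,0,0,-1],[0,1.4,0,0,0,0,-1],[0,2,0,0,0,0,-1]]]' >/dev/null
python3 st.py
```

```text
t 18.68 [566.59 243.78  49.18] rot [-9.005e+01 -1.000e-02 -3.492e+01] F [ 0.4  -0.13 -1.57] M [-0.078  0.101 -0.005] gap 13.41 j6 0.957 M@capaxis z -0.005
t 18.93 [566.65 243.82  47.31] rot [-9.004e+01 -2.000e-02 -3.492e+01] F [-0.01 -0.12 -0.97] M [-0.065  0.152 -0.048] gap 13.85 j6 0.957 M@capaxis z -0.048
```

```bash

python3 -m handwheel '[[[0,0.4,0,0,0,0,-1],[0,0.8,0,0,0,0,-1],[0,1.2,0,0,0,0,-1]]]' >/dev/null
python3 st.py
python3 -m handwheel '[[[0,0.4,0,0,0,0,-1],[0,0.8,0,0,0,0,-1],[0,1,0,0,0,0,-1]]]' >/dev/null
python3 st.py
```

```text
t 19.18 [566.65 243.88  46.12] rot [-9.004e+01 -2.000e-02 -3.491e+01] F [-0.12  0.54 -0.58] M [-0.026  0.084  0.021] gap 13.25 j6 0.957 M@capaxis z 0.021
t 19.43 [566.73 243.87  45.24] rot [-9.003e+01 -3.000e-02 -3.491e+01] F [-0.42 -0.33  1.43] M [-0.179  0.298  0.01 ] gap 13.68 j6 0.957 M@capaxis z 0.01
```

```bash

python3 -m handwheel '[[[0,0.4,0,0,0,0,-1],[0,0.4,0,0,0,0,-1]]]' >/dev/null
python3 st.py
python3 -m handwheel '[[[0,0,0,0,0,0,-0.9],[0,0,0,0,0,0,-0.6],[0,0,0,0,0,0,-0.5],[0,0,0,0,0,0,-0.5],[0,0,0,0,0,0,-0.5]]]' >/dev/null
python3 st.py;python3 look.py w10
```

```text
t 19.6 [566.72 243.93  45.04] rot [-9.002e+01 -3.000e-02 -3.491e+01] F [-1.51 -1.12  2.07] M [-0.188  0.405  0.035] gap 13.65 j6 0.957 M@capaxis z 0.035
t 20.02 [566.76 243.92  44.98] rot [-9.002e+01 -3.000e-02 -3.491e+01] F [-0.91 -0.17  0.6 ] M [-0.088  0.124  0.04 ] gap 23.33 j6 0.957 M@capaxis z 0.04
[566.76393368 243.92010937  44.98232214] [-9.00200632e+01 -3.49438014e-02 -3.49087327e+01] [0.34735986 0.95703318] 23.325749002693804 [-0.90592436 -0.16804439  0.598086  ] [-0.08828845  0.12364886  0.0402908 ]
[ 226  181   59  103 3587] [255.2 230.7] ztop 62.6 mean [570.3 246.4  61.5] ((569.58642578125, 245.30908203125), (51.78562545776367, 13.940909385681152), 54.526649475097656)
```

```bash

python3 -m handwheel '[[[0,-8,0,0,0,0,-0.4],[0,-25,0,0,0,0,-0.4],[0,-60,0,0,0,0,-0.4],[0,-95,0,0,0,0,-0.4],[0,-130,0,0,0,0,-0.4]]]' >/dev/null
python3 -m handwheel '[[[0,-10,-30,0,0,0,-0.4],[0,-20,-60,0,0,0,-0.4],[0,-20,-60,0,0,0,-0.4],[0,-20,-60,0,0,0,-0.4]]]' >/dev/null
python3 st.py;python3 look.py w11; python3 - <<'E'
from h import *
f=np.load('pics/w11.npz');T=f['T'];p=cv2.imread('pics/w11.png')
for n in('top','scene'):
    p,d=imaging.camera(n);cv2.imwrite(f'pics/z_{n}.png',p[:,:,::-1]);P=cloud(n,d);m=red(p);k,l,st,ce=cv2.connectedComponentsWithStats(m)
    for i in range(1,k):
        if st[i,4]>60: q=P[l==i];print(n,ce[i].round(1),np.nanmean(q,0).round(1),np.nanmax(q[:,2]).round(1))
E
```

```text
t 20.82 [532.13 194.12 198.75] rot [-89.92  -0.11 -34.98] F [ 0.73  0.86 -0.26] M [-0.051  0.11   0.005] gap 28.37 j6 0.896 M@capaxis z 0.005
[532.12836585 194.11635309 198.75496933] [-89.91963139  -0.11327743 -34.97727815] [0.28544123 0.89609398] 28.371346061249433 [ 0.72862636  0.85514691 -0.26473668] [-0.05094607  0.11017023  0.00453925]
[ 235   83   40   66 1703] [254.4 115.9] ztop 62.7 mean [567.4 242.1  61.5] ((567.127197265625, 241.4754180908203), (58.305259704589844, 13.294301986694336), 54.73336410522461)
top [350.7 202.4] [ 471.5 -350.3   30.3] 41.6
top [310.3 240.9] [ 338.1 -212.7   29.9] 45.8
scene [299. 171.] [571.3 236.1  48. ] 63.9
scene [158.8 218.3] [ 340.3 -218.2   29.1] 41.9
scene [156.  267.7] [ 474.4 -356.1   28.5] 45.7
```

View pics/w11.png

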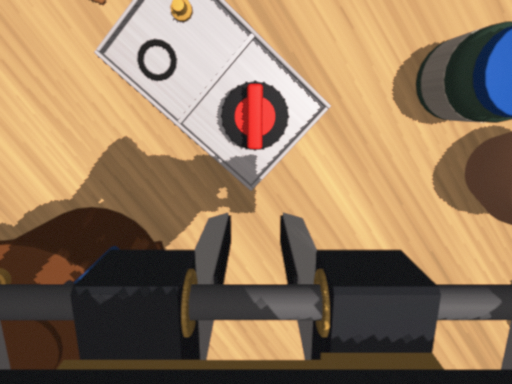

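View pics/z_scene.png

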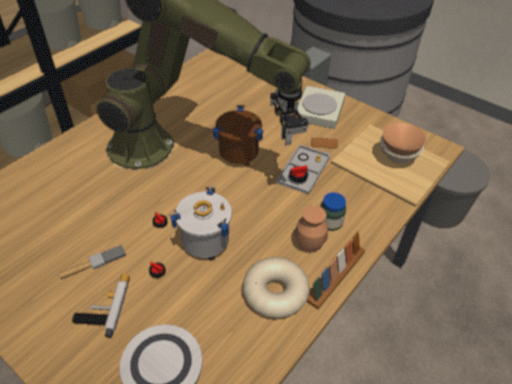

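The cap stands upright in the middle of the empty half, at wrist (255,116). The spares and the bench things are where they were, and the scene view shows the neck bare at (203,208). I'll hold still and hand in.

```bash

python3 -m handwheel '[[[0,0,0,0,0,0,-0.4],[0,0,0,0,0,0,-0.4],[0,0,0,0,0,0,-0.4]]]'
python3 -c "
from cell import order
print(order.sign_off())"
```

```text
clock: 21.22
eef_pos: [532.3, 195.5, 196.3]
eef_rot: [-1.572, 0.0, -0.609]
wrist_force: [0.1, 0.6, 0.0]
finger_gap: 28.2
the job is handed in; nothing more can be done
None
```

The cap is off the pot and standing upright in the tray's empty half. The job is handed in at about 21 s of the 72 s allowed; no verdict was given.

- **First stop and venting:** I turned the cap about 29° to the first stop. It was released there and stood 2.5 mm up for about 2.5 s to vent.
- **Past the stop:** I eased off the twist and pressed about 5.4 mm with 9–11 N. I then turned it another 36° or so to the end stop and lifted it straight off.
- **Twist on the neck:** The highest moment I read was 0.49 N m, at the first stop, against the 0.7 N m the neck holds. I had no direct reading of the neck's angle, so I am relying on the moment for that.
- **Placing:** The cap touched the tray floor with about 2 N when set down. The last wrist view puts its bar centre at about (567, 241.5) mm, about 2 mm from the centre of the half. The bar top read 62.7 mm against the expected 61 mm, which matches the camera's usual reading of about 1.7 mm too high.
- **Other things:** The spares and the bench things look unmoved in the pictures. The gripper is clear, with the wrist force near zero.

Two measurements disagreed:
- **Pot axis and tray centre:** The scene camera put the pot axis about 3 mm, and the tray's empty half about 6 mm, from where the wrist camera did. I went by the wrist and top views.
- **Pressing force:** The wrist force while pressing read about 1–2 N below what the spring figures give. I went by the measured height, 5.35 mm down, instead.

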